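# Flip the stock tags in the dispensary

## Robot

A 6-joint arm with a two-finger parallel gripper is mounted at the origin on the work surface. World frame = base frame: x ahead of the robot, y to its left, z up, the work surface at z = 0. Lengths are in m, angles in degrees, forces in N, time in s.
With the tool pointing down it reaches from about 0.4 to 0.825 m from the base axis. Payload 7 kg.
Tool frame: the origin (TCP) lies at the centre of the arm's flange, where the gripper is bolted on; the fingertips stand 178 mm ahead of it and the grasp point (between the pads) lies 159 mm ahead of it (tip_reach is the distance from the TCP to the fingertips, in m); z points along the fingers, y is the line along which they close (so a half turn about z gives the same grasp; the last joint's range is limited). The gripper opens to 88 mm and grips with 3 to 60 N. Pads are 19 mm wide; open, the fingers measure 130 mm over their backs; the gripper's body (78 mm by 193 mm) begins 47 mm behind the grasp point.
Start: joints at [90.877, 20.546, 0.682, 0, -70.136, -16.507], TCP at [0.182, 0.65, 0.405] pointing down, gripper open.
Joint ranges: [-176.03, 176.03], [-82.01, 121.73], [-58.28, 71.71], [-173.87, 95.51], [-174.79, -0.11], [-173.66, 173.66]. Speed limits (degrees/s): [136.94, 136.94, 172.46, 180, 180, 180].

## Interface

Orientations are given as [roll, pitch, yaw] about the fixed x, y, z axes, in that order (R = Rz(yaw) Ry(pitch) Rx(roll)).
In Python, from plant import * gives the robot as it stands.
- The arm moves only by the shell command python3 -m handwheel 'ROWS'. ROWS is JSON, a list of rows, each a list of 7 numbers: the opening, from -1 (shut) to 1 (fully open), then the shift along the tool's x, y, z as a fraction of full scale, then the turn, a rotation vector about the tool's x, y, z as a fraction of full scale. A call has 1 to 5 rows; each row shifts and turns the commanded pose from where the row before left it, along the tool's axes as they then stand; what a row does not reach is not made up. Full scale, the value 1, is 0.025 m for a shift and 6 degrees for a turn. A row lasts 1/8 s, in which the tool goes at most 62.5 mm and 10.7 degrees, less where a joint would pass 70% of its speed; a pose out of reach is approached as far as the arm can. A call with a number of a shift or a turn outside -1 to 1 is refused whole. A call with a gripper value outside its range is refused whole. The fingers move at their own pace and stop on an object; the grip force is fixed at half the most. Time passes only in rows, so rows that do not move let the fingers close. It gives the time, the measured TCP pose, the force, the opening and the grip force at its end, in the units of the state.
- get_obs(): the state, without advancing time (a new reading comes with each control period).
- snapshot(name): name is "scene" or "side" or "wrist"; returns a dict with "color" (480x640x3 uint8, red, green, blue), "fx", "fy", "cx", "cy" (pixels), "R" (3x3) and "t" (3): a world point X has camera coordinates R X + t; the wrist camera has in their place "tool_from_camera" (4x4, takes a point from camera to tool coordinates, whose origin is the TCP and whose axes are the flange's). Camera axes: x right, y down, z forward; pixel columns grow to the right and rows downward; lengths in m; the calibration is good to about 2 mm. A picture is of the moment at which its call begins: read the wrist's pose just before it. There is no depth.
- close_job(): hands the job in; it is judged then, once.
The state is a dict: "clock": time; "joint_pos": joint angles; "qvel": joint speeds; "tau": joint torques, N m; "tool_pos": TCP position; "orientation": TCP orientation; "force": force on the tool from outside, world axes, zero at the start; "moment": the same for the moment, N m; "opening": finger opening in m; "gripper_force": force on a finger pad.
Only numpy, scipy, OpenCV 4.12 (cv2) and the standard library are available. Lean on these libraries where they do the work, as an engineer would, in place of code of your own. Each camera call takes 0.05 s, during which the arm holds its last target. There are 200 camera calls.

## Task

After the restock, set the stock board right: flip the hinged tags with a fingertip so that every full bin has its tag leaning away from you, disc face up, and every bin that is not full has its tag leaning towards you, bar face up. Each tag belongs to the bin straight behind it; leave those that are already right. Push the tags over gently, without pinching them, and do not shift or lift the bins or anything else on the counter.

Things in the scene. Friction and masses are not known exactly. Their poses are not given: they have to be found in the camera images.
- board: stock board: dark varnished plank 130 mm deep (its x) x 440 long (its y) x 18 high, fixed to the counter, turned up to 0.18 rad. Origin: centre of its underside, on the counter; x away from the robot towards the bins, y left along it. On it, 105 mm apart, four dark steel stands with one hinged tag each; 180 mm past each hinge along x is the middle of that tag's bin
- tag_a (a joint): flip tag A, white steel plate 50 mm wide, 66 mm from hinge axis to free edge, 2.5 thick, 5 mm bead on that edge, 45 g, hinged at its bottom. 0 upright; +0.785 leaning away from the robot on its stop, face with 32 mm round disc up: in stock; -0.785 leaning to the robot, face with 40 x 10 mm bar up: reorder. Swings freely (under 1 N) and falls to the stop on the side of upright where it is left
- tag_b (a joint): flip tag B: same make, size and joint values as tag A (+0.785 leaning away, disc up, in stock; -0.785 leaning to the robot, bar up, reorder)
- tag_c (a joint): flip tag C: same make, size and joint values as tag A (+0.785 leaning away, disc up, in stock; -0.785 leaning to the robot, bar up, reorder)
- tag_d (a joint): flip tag D: same make, size and joint values as tag A (+0.785 leaning away, disc up, in stock; -0.785 leaning to the robot, bar up, reorder)
- hinge_a (a point): middle of the hinge axis of tag A, on its fixed stand, 32 mm above the counter; y along the hinge, x towards the bin, z up. At rest the tag's free edge is 47 mm to the near or far side of it and 79 mm above the counter; upright, 98 mm. The stand's wire rests under the leaning tag, 22 mm either side of the hinge, reach 51 mm above the counter, its ears 39 mm; nothing else on the board is higher
- hinge_b (a point): middle of the hinge axis of tag B, on its fixed stand, 32 mm above the counter; y along the hinge, x towards the bin, z up. Same make as A; may be at any of the four places along the board
- hinge_c (a point): middle of the hinge axis of tag C, on its fixed stand, 32 mm above the counter; y along the hinge, x towards the bin, z up. Same make as A; may be at any of the four places along the board
- hinge_d (a point): middle of the hinge axis of tag D, on its fixed stand, 32 mm above the counter; y along the hinge, x towards the bin, z up. Same make as A; may be at any of the four places along the board
- bin_full_a: One open blue plastic bin, 122 deep x 92 wide x 62 mm high, loose on the counter behind one of the four tags; origin: centre of its underside; x points away from the robot, square with the board. FULL: six white jars in two rows of three fill it, lids 78 mm above the counter
- bin_full_b: One open blue plastic bin, 122 deep x 92 wide x 62 mm high, loose on the counter behind one of the four tags; origin: centre of its underside; x points away from the robot, square with the board. FULL: six small amber bottles with white caps in two rows of three fill it, caps 80 mm above the counter
- bin_low: One open blue plastic bin, 122 deep x 92 wide x 62 mm high, loose on the counter behind one of the four tags; origin: centre of its underside; x points away from the robot, square with the board. NOT FULL: a single amber bottle (cap 80 mm above the counter) is left in it, with room for five more
- bin_empty: One open blue plastic bin, 122 deep x 92 wide x 62 mm high, loose on the counter behind one of the four tags; origin: centre of its underside; x points away from the robot, square with the board. NOT FULL: nothing in it
- tape_roll: bystander: small roll of paper tape lying flat, 38 mm across, 15 mm high, in the gap between board and bins, loose; origin: centre of its underside
- vial: bystander: clear glass vial, 24 mm across, 46 mm high, just in front of the board, loose; origin: centre of its underside
- spatula: bystander: steel weighing spatula about 170 mm long, lying flat (5 mm high) in front of the board, loose; origin: centre of its underside
- amber_bottle: bystander: amber bottle with white cap, 54 mm across, 115 mm high, past the board's right end, loose; origin: centre of its underside
- mortar: bystander: white porcelain mortar (bowl), 100 mm across, 55 mm high, past the board's left end, loose; origin: centre of its underside
- beaker: bystander: small glass beaker, 54 mm across, 70 mm high, in front of the board's left end, loose; origin: centre of its underside
- calculator: bystander: black desk calculator 130 x 85 x 16 mm, lying in front of the board's right end, loose; origin: centre of its underside
There are look-alikes about, which are no part of the job. What is shaped like the bin_full_a but red is not meant. Leave any green look-alike of the bin_low alone.

How it is judged:
By the outcome, as a careful person would: the job done as asked, in the order asked, and still so for the second after the job is handed in, with the robot touching nothing.
It also fails if it takes over 45 s, if anything falls off the work surface, if the arm or the gripper's body presses on something with over 40 N, if the wrist force passes 120 N, or if a joint passes its speed limit or range.

## Working session

There is one attempt and no reset: what is moved stays moved. The work goes in short steps, Python scripts to look and compute and a shell command to move; the robot and the scene stay as the last step left them, time stands still between calls to the robot, and variables do not carry over. Pictures are saved under pics/ and viewed, at most 10 in all, crops included, and the job is handed in when it is done.

```bash
mkdir -p pics; python3 - <<'E'
from plant import *
import cv2,pickle
o=get_obs();print({k:o[k] for k in("clock","tool_pos","orientation","opening")})
for n in("scene","side"):
    s=snapshot(n);cv2.imwrite(f"pics/{n}.png",s["color"][:,:,::-1]);pickle.dump(s,open(n+".pkl","wb"))
E
```

```text
{'clock': 0.0, 'tool_pos': array([0.18181799, 0.6498507 , 0.40373282]), 'orientation': array([ 1.79907003e+02, -8.47189732e-03, -1.56376851e+01]), 'opening': 0.08757624619208584}
```

View pics/scene.png

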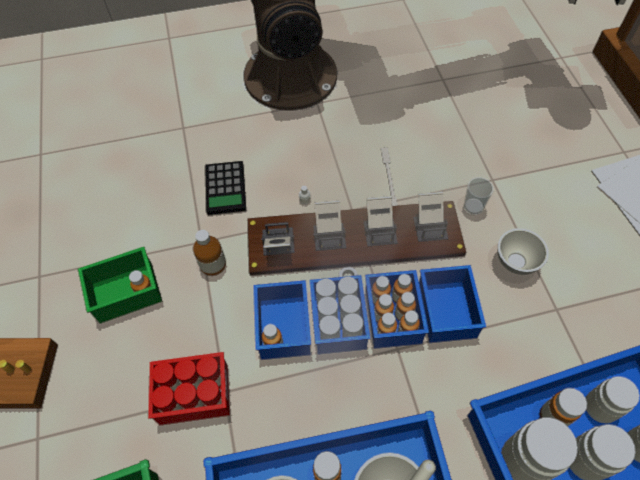

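View pics/side.png

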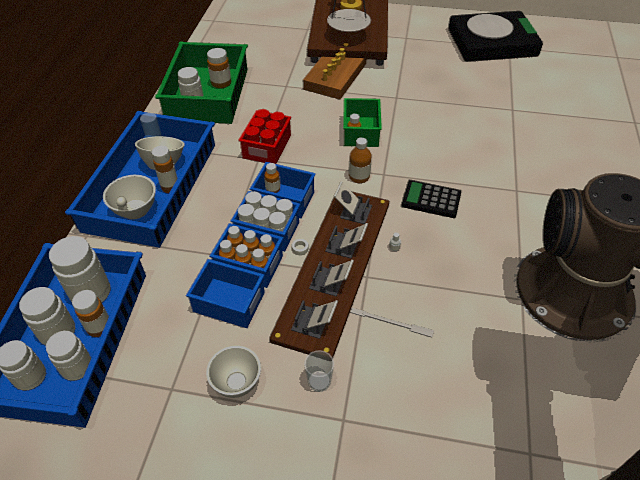

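```bash
python3 - <<'E'
import cv2
a=cv2.imread("pics/scene.png")[185:285,235:485];b=cv2.imread("pics/side.png")[175:365,260:400]
cv2.imwrite("pics/c1.png",cv2.resize(a,(750,300),interpolation=2)); cv2.imwrite("pics/c2.png",cv2.resize(b,(420,570),interpolation=2))
E
```

```text
(no output)
```

View pics/c1.png

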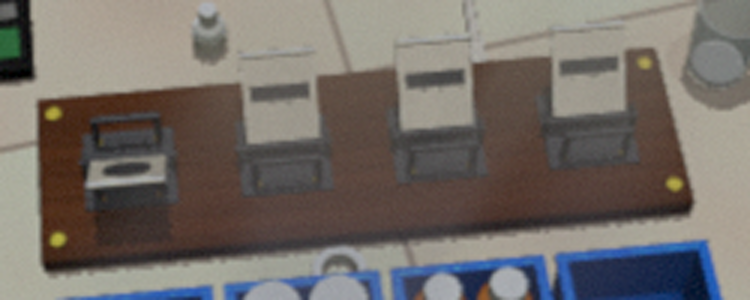

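View pics/c2.png

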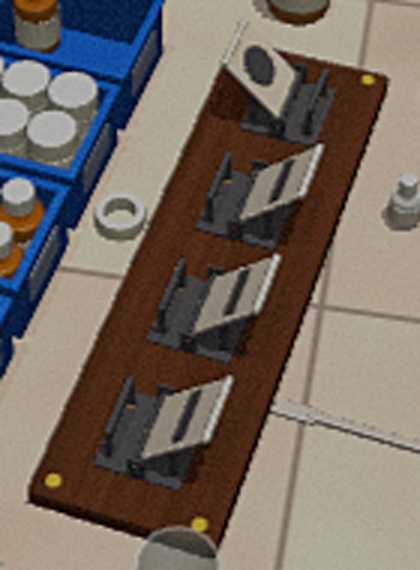

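```bash
python3 - <<'E'
import pickle,numpy as np
def ray(n,u,v,z):
    s=pickle.load(open(n+".pkl","rb"));R=np.array(s["R"]);t=np.array(s["t"])
    c=-R.T@t;d=R.T@np.array([(u-s["cx"])/s["fx"],(v-s["cy"])/s["fy"],1]);return (c+d*(z-c[2])/d[2])
P=[ray("scene",*p,.018) for p in[(252.7,222.7),(254.3,265),(450,205.7),(460,246.3)]]
print(np.round(P,4)); print(np.round([ray("side",*p,.018) for p in[(382.7,201.3),(277.7,335.3),(326.3,349.7)]],4))
c=np.mean(P,0);y=P[2]+P[3]-P[0]-P[1];y/=np.linalg.norm(y);x=np.array([y[1],-y[0],0]);print(c,np.degrees(np.arctan2(x[1],x[0])))
# hinge base: free edges of tags (z=.079) from scene and side
for n,k in(("scene",[(235+x/3,185+y/3,.079) for x,y in[(278,51),(433,40),(588,27),(125,187)]]),("side",[(260+x/3,175+y/3,.079) for x,y in[(305,171),(258,282),(212,405),(233,45)]])):
    for p in k:
        q=ray(n,*p)-c; print(n,np.round([q@x,q@y],4))
print("vial",ray("scene",304.5,200,0),"beaker",ray("scene",475,207,0),"tape",ray("scene",348,276,.01))
E
```

```text
[[ 0.4228 -0.1688  0.018 ]
 [ 0.5223 -0.1834  0.018 ]
 [ 0.4845  0.2434  0.018 ]
 [ 0.5837  0.2282  0.018 ]]
[[ 0.4205 -0.1722  0.018 ]
 [ 0.5815  0.2269  0.018 ]
 [ 0.4825  0.2408  0.018 ]]
[0.50330132 0.02985014 0.018     ] -8.500817709818108
scene [-0.0439 -0.0518]
scene [-0.0421  0.052 ]
scene [-0.0419  0.1571]
scene [ 0.0505 -0.1583]
side [-0.0439 -0.0517]
side [-0.0417  0.0529]
side [-0.0432  0.1554]
side [ 0.0425 -0.155 ]
vial [ 0.3808723  -0.04982152  0.        ] beaker [0.490176   0.30167642 0.        ] tape [ 0.58850235 -0.00824269  0.01      ]
```

Side and scene views agree. The three left tags (including the empty bin's) lean to the robot, bar up, and the rightmost tag, in front of the low bin, leans away, disc up. So from the right, tag 1 must come towards me, tags 2 (jars) and 3 (bottles) must go away, and tag 4 stays. The fingers get closed on the way.

```bash
python3 -m handwheel '[[-1,0,0,0,0,0,-0.59],[-1,0,0.5,0,0,0,-0.59],[-1,0.6,1,0,0,0,0],[-1,0.6,1,0,0,0,0],[-1,0.6,1,0,0,0,0]]' >/dev/null
python3 -m handwheel '[[-1,0.65,1,0,0,0,0],[-1,0.65,1,0,0,0,0],[-1,0.65,1,0,0,0,0],[-1,0.65,1,0,0,0,0],[-1,0.65,1,0,0,0,0]]' >/dev/null
python3 -m handwheel '[[-1,0.65,1,0,0,0,0],[-1,0.65,1,0,0,0,0],[-1,0.65,1,0,0,0,0],[-1,0.65,1,0,0,0,0],[-1,0.65,1,0,0,0,0]]'
cat >go.py <<'E'
from plant import *
import numpy as np,sys
c=np.array([.5033,.0296]);a=np.radians(-8.5);x=np.array([np.cos(a),np.sin(a)]);y=np.array([-x[1],x[0]])
o=get_obs();q=o["tool_pos"][:2]-c
print("clock",o["clock"],"board x,y",np.round([q@x,q@y],4),"tip z",round(o["tool_pos"][2]-.178,4),np.round(o["orientation"],2),np.round(o["force"],1),o["opening"])
E
python3 go.py
```

```text
clock: 1.98
tool_pos: [0.3366, 0.2838, 0.4047]
orientation: [-180.0, -0.0, -8.6]
force: [0.5, 0.6, 0.2]
opening: 0.0005
gripper_force: 0.0
clock 1.975 board x,y [-0.2025  0.2268] tip z 0.2267 [-179.99   -0.     -8.55] [0.5 0.6 0.2] 0.0005283620381674926
```

```bash
python3 -m handwheel '[[-1,0.7,1,0,0,0,0],[-1,0.7,1,0,0,0,0],[-1,0.7,1,0,0,0,0],[-1,0.7,1,0,0,0,0],[-1,0.7,1,0,0,0,0]]' >/dev/null
python3 -m handwheel '[[-1,0.5,0.8,0,0,0,0],[-1,0,0,0,0,0,0]]' >/dev/null
python3 go.py
```

```text
clock 2.85 board x,y [-0.1029  0.0816] tip z 0.2266 [ 1.7999e+02  1.0000e-02 -8.6900e+00] [-0.6 -0.1 -0.1] 0.0005857353595076682
```

```bash
python3 -m handwheel '[[-1,0.65,0.58,0.6,0,0,0],[-1,0.65,0.58,1,0,0,0],[-1,0,0,1,0,0,0],[-1,0,0,1,0,0,0],[-1,0,0,0,0,0,0]]' >/dev/null
python3 go.py
python3 - <<'E'
from plant import *
import cv2
cv2.imwrite("pics/d1.png",cv2.resize(snapshot("side")["color"][100:400,200:500,::-1],(600,600)))
E
```

```text
clock 3.475 board x,y [-0.0715  0.0538] tip z 0.1353 [ 1.7986e+02  1.6000e-01 -8.5600e+00] [-0.5 -0.7  1.2] 0.00029657834612718185
```

View pics/d1.png

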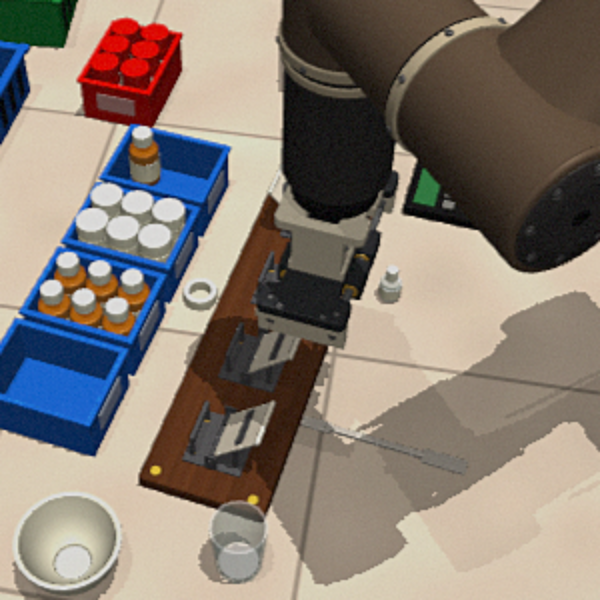

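The gripper is above the near side of tag 3, with the tip lined up and clear of everything; next lower and push.

```bash
python3 -m handwheel '[[-1,0,0,1,0,0,0],[-1,0,0,1,0,0,0],[-1,0,0,0.9,0,0,0],[-1,0,0,0,0,0,0]]' >/dev/null
python3 go.py
python3 -m handwheel '[[-1,0.5,0,0,0,0,0],[-1,0.5,0,0,0,0,0],[-1,0.5,0,0,0,0,0],[-1,0.5,0,0,0,0,0],[-1,0.5,0,0,0,0,0]]'
python3 -m handwheel '[[-1,0.5,0,0,0,0,0],[-1,0,0,0,0,0,0]]' >/dev/null
python3 go.py
python3 - <<'E'
from plant import *
import cv2
cv2.imwrite("pics/d2.png",cv2.resize(snapshot("scene")["color"][150:350,200:500,::-1],(750,500)))
E
```

```text
clock 4.025 board x,y [-0.0709  0.0544] tip z 0.0642 [ 1.7994e+02  5.0000e-02 -8.5200e+00] [-0.  -0.2  0.8] 0.0001087638659904207
clock: 4.65
tool_pos: [0.5041, 0.0842, 0.2421]
orientation: [180.0, -0.0, -8.6]
force: [-0.4, 0.3, -0.7]
opening: 0.0006
gripper_force: 0.1
clock 4.9 board x,y [0.005  0.0543] tip z 0.0639 [179.99   0.    -8.59] [-0.3  0.7 -0.1] 0.0004780999885538021
```

View pics/d2.png

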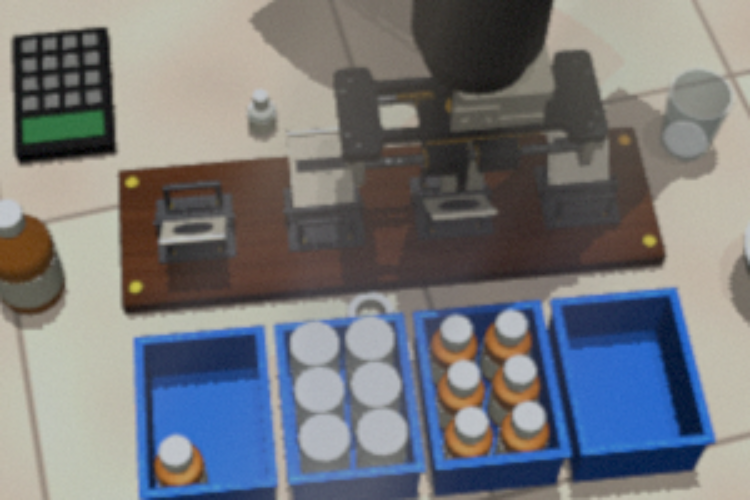

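Tag 3 now leans away with the disc up. On to tag 2.

```bash
python3 -m handwheel '[[-1,0,0,-1,0,0,0],[-1,0,0,-1,0,0,0],[-1,-0.7,0.85,0,0,0,0],[-1,-0.8,0.85,0,0,0,0],[-1,-0.8,0.85,0,0,0,0]]' >/dev/null
python3 -m handwheel '[[-1,-0.7,0.85,0,0,0,0],[-1,0,0.87,0,0,0,0],[-1,0,0,0,0,0,0],[-1,0,0,0,0,0,0]]' >/dev/null
python3 go.py
```

```text
clock 6.075 board x,y [-0.0709 -0.0522] tip z 0.1143 [-1.7998e+02 -2.0000e-02 -8.5600e+00] [ 0.5  1.1 -0.3] 0.0004115194637715186
```

```bash
python3 -m handwheel '[[-1,0,0,1,0,0,0],[-1,0,0,1,0,0,0],[-1,0,0,0,0,0,0],[-1,0,0,0,0,0,0]]' >/dev/null
python3 go.py
python3 -m handwheel '[[-1,0.5,0,0,0,0,0],[-1,0.5,0,0,0,0,0],[-1,0.5,0,0,0,0,0],[-1,0.5,0,0,0,0,0],[-1,0.5,0,0,0,0,0]]' >/dev/null
python3 -m handwheel '[[-1,0.5,0,0,0,0,0],[-1,0,0,0,0,0,0]]' >/dev/null
python3 go.py
python3 -m handwheel '[[-1,0,0,-1,0,0,0],[-1,0,0,-1,0,0,0],[-1,0,0,-0.2,0,0,0],[-1,0.5,0.85,0,0,0,0],[-1,0.6,0.85,0,0,0,0]]' >/dev/null
python3 -m handwheel '[[-1,0.6,0.85,0,0,0,0],[-1,0.6,0.85,0,0,0,0],[-1,0.5,0.87,0,0,0,0],[-1,0,0,0,0,0,0],[-1,0,0,0,0,0,0]]' >/dev/null
python3 go.py
```

```text
clock 6.575 board x,y [-0.0705 -0.0519] tip z 0.0647 [ 1.7999e+02 -2.0000e-02 -8.5000e+00] [-0.1  0.6  1.1] 0.0006926584687564718
clock 7.45 board x,y [ 0.005  -0.0525] tip z 0.064 [179.99   0.    -8.58] [ 0.2  0.7 -0.4] 0.0004592229855302327
clock 8.7 board x,y [ 0.0734 -0.1592] tip z 0.1185 [-1.80e+02  7.00e-02 -8.58e+00] [ 0.6 -0.8 -0.2] -5.558543163288994e-07
```

```bash
python3 -m handwheel '[[-1,0,0,1,0,0,0],[-1,0,0,1,0,0,0],[-1,0,0,0.2,0,0,0],[-1,0,0,0,0,0,0]]' >/dev/null
python3 go.py
python3 -m handwheel '[[-1,-0.5,0,0,0,0,0],[-1,-0.5,0,0,0,0,0],[-1,-0.5,0,0,0,0,0],[-1,-0.5,0,0,0,0,0],[-1,-0.5,0,0,0,0,0]]' >/dev/null
python3 -m handwheel '[[-1,-0.6,0,0,0,0,0],[-1,0,0,0,0,0,0]]' >/dev/null
python3 go.py
python3 -m handwheel '[[-1,0,0,-1,0,0,0],[-1,0,0,-1,0,0,0],[-1,0,0,-1,0,0,0],[-1,0,0,-1,0,0,0],[-1,0,0,-1,0,0,0]]' >/dev/null
python3 -m handwheel '[[-1,0,1,-0.5,0,0,0],[-1,0,1,0,0,0,0],[-1,0,1,0,0,0,0],[-1,0,1,0,0,0,0],[-1,0,0,0,0,0,0]]' >/dev/null
python3 go.py
python3 - <<'E'
from plant import *
import cv2,numpy as np
a=cv2.resize(snapshot("scene")["color"][150:350,200:500,::-1],(450,300));b=cv2.resize(snapshot("side")["color"][130:400,160:460,::-1],(333,300))
cv2.imwrite("pics/d3.png",np.hstack([a,b]))
E
```

```text
clock 9.2 board x,y [ 0.074  -0.1589] tip z 0.0644 [ 1.7999e+02  1.0000e-02 -8.5000e+00] [ 0.2 -0.   0.6] 0.00045421126467376196
clock 10.075 board x,y [-0.0047 -0.1593] tip z 0.0642 [-1.80e+02  3.00e-02 -8.54e+00] [ 1.3 -0.  -0.3] 0.0005965192833107175
clock 11.325 board x,y [-0.0034 -0.2604] tip z 0.2015 [ 1.7999e+02  2.0000e-02 -8.6600e+00] [ 0.8  0.3 -0.4] 0.0005740828577274296
```

View pics/d3.png

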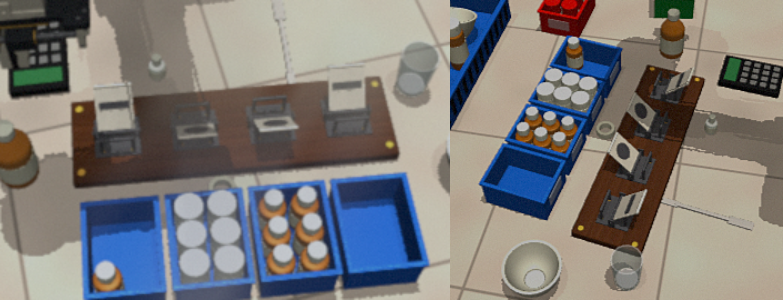

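The picture shows tags 1 and 4 (low and empty bins) leaning to the robot, tags 2 and 3 (full bins) leaning away, disc up. Everything else is in place and the gripper is clear.

```bash
python3 -c "
from plant import *
print(close_job())"
```

```text
the job is handed in; nothing more can be done
None
```

The stock board is set and handed in, at about 11 s on the robot's clock: both full bins' tags now lean away (disc up), the low bin's tag was flipped towards the robot (bar up), the empty bin's tag was already right and left alone, and the last pictures show nothing else moved.

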